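# Find the lamp key left latched at the ceramics stall and release it

## Robot

A 6-joint arm with a two-finger parallel gripper is mounted at the origin on the work surface. World frame = base frame: x ahead of the robot, y to its left, z up, the work surface at z = 0. Lengths are in m, angles in rad, forces in N, time in s.
With the tool pointing down it reaches from about 0.35 to 0.775 m from the base axis. Payload 5.5 kg.
Tool frame: the origin (TCP) lies on the centre line of the jaws, within the pads' length; the fingertips stand 8 mm ahead of it and the grasp point (between the pads) lies 11 mm behind it; z points along the fingers, y is the direction in which the jaws open and shut (so a half turn about z gives the same grasp; the last joint's range is limited). The gripper opens to 85 mm and grips with 20 to 120 N. Pads are 22 mm wide; open, the fingers measure 114 mm over their backs; the gripper's body (76 mm by 85 mm) begins 54 mm behind the grasp point. The pads swing forward as they close: fully open they stand 13 mm farther back than shut.
Start: joints at [1.127, 0.313, 0.046, 1.304, 0, 1.431], TCP at [0.172, 0.549, 0.239] pointing down, gripper open.
Joint ranges: [-2.76, 2.76], [-0.86, 1.69], [-1.03, 1.26], [-2.2, 2.34], [-1.47, 1.5], [-3.14, 3.14]. Speed limits (rad/s): [2.57, 2.57, 3.14, 3.14, 3.14, 3.14].

## Interface

Orientations are given as a unit quaternion [w, x, y, z].
In Python, from workcell import env gives the robot as it stands. The module is installed in compiled form; this text tells all that it offers.
- The arm moves only by the tool play_rows, never from a script. Its argument "steps" is a list of rows, each an object with "claw": the closure in counts, from 0 (fully open) to 255 (shut); "dp": the shift along the tool's x, y, z in m, a list of three; "angular": the turn, a rotation vector about the tool's x, y, z in degrees, a list of three. In form: [{"claw": claw, "dp": [dx, dy, dz], "angular": [wx, wy, wz]}, ...]. A call has exactly 8 rows; each row shifts and turns the commanded pose from where the row before left it, along the tool's axes as they then stand; what a row does not reach is not made up. A row lasts 1/12 s, in which the tool goes at most 41.7 mm and 7.16 degrees, less where a joint would pass 70% of its speed; a pose out of reach is approached as far as the arm can. A call is refused whole if a number of a shift passes 0.0417 or a number of a turn 7.16, either way. A call with a gripper value outside its range is refused whole. The fingers move at their own pace and stop on an object; "force" is the grip in N (left out, the last holds). Time passes only in rows, so rows that do not move let the fingers close, or fill a call up. It gives the time, the measured TCP pose, the force and the opening at its end, in the units of the state.
- env.get_state(): the state, without advancing time (a new reading comes with each control period).
- env.read_camera(name): name is "scene" or "top" or "wrist"; returns (picture, depth): 420x560x3 uint8, red, green, blue; 420x560 float32, m along the optical axis (not along the pixel's ray), 0 where there is no reading.
- env.calibration(name): a dict with "fx", "fy", "cx", "cy" (pixels), "world_from_camera" (4x4, takes a point from camera to world coordinates); the wrist camera has in their place "hand_eye" (4x4, takes a point from camera to tool coordinates, whose origin is the TCP and whose axes are the flange's). Camera axes: x right, y down, z forward; pixel columns grow to the right and rows downward; lengths in m; the calibration is good to about 2 mm. The wrist camera is an equidistant fisheye: a pixel r from the principal point sees the ray r / f radians off the axis. A picture is of the moment at which its call begins: read the wrist's pose just before it. calibration takes no time and is no camera call.
- env.hand_in(): hands the job in, once; it reports no verdict.
The state is a dict: "clock": time; "joint_pos": joint angles; "qvel": joint speeds; "tau": joint torques, N m; "tcp_pos": TCP position; "orientation": TCP orientation; "wrist_force": force on the tool from outside, world axes, zero at the start; "ft_torque": the same for the moment, N m; "finger_gap": finger opening in m.
Only numpy, scipy, OpenCV 4.12 (cv2) and the standard library are available. Lean on these libraries where they do the work, as an engineer would, in place of code of your own. Each camera call takes 0.05 s, during which the arm holds its last target. There are 200 camera calls.

## Task

The stall is closing and one of the four lamp keys on the grey switch box is still latched down. Going from the robot's left to its right, tap each key lightly, one at a time, so that no raised key goes in more than about halfway and the latched one is not yet released; then press the latched key fully in and let go, so that it springs up and all four keys stand at full height. Leave the tea ware, the gift box and the marker where they are.

Things in the scene. Friction and masses are not known exactly. Their poses are not given: they have to be found in the camera images.
- panel: the switch box, fixed to the table: grey plastic, 100 (x) by 270 (y) by 42 mm high, its top face level at z = 42 mm. Origin at the centre of its underside, z up; its y axis runs along the row of keys, towards the robot's left (it is yawed at most 0.35 rad)
- key_1: the leftmost key seen from the robot: white plastic, 30 by 30 mm, one of four identical keys 60 mm apart, on the box's x = 0, y = +90 mm. Origin at the centre of its top face, z up. Raised, its top is 56 mm above the table and it springs back when let go: it starts to move at 1.5 N and stiffens by 0.5 N per mm; travel 10 mm
- key_2: the second key seen from the robot: white plastic, 30 by 30 mm, one of four identical keys 60 mm apart, on the box's x = 0, y = +30 mm. Origin at the centre of its top face, z up. If latched: top at 51 mm, does not yield below 4 N; under about 7 N it passes its release point (top at 48 mm), stops at 46 mm, and springs up to 56 mm when let go, for good
- key_3: the third key seen from the robot: white plastic, 30 by 30 mm, one of four identical keys 60 mm apart, on the box's x = 0, y = -30 mm. Origin at the centre of its top face, z up. Works like the first two: their words hold for all four
- key_4: the rightmost key seen from the robot: white plastic, 30 by 30 mm, one of four identical keys 60 mm apart, on the box's x = 0, y = -90 mm. Origin at the centre of its top face, z up. Works like the first two: their words hold for all four
- gift_box: bystander: closed dark grey cardboard box, 120 by 120 by 70 mm, loose, beyond the left half of the switch box. Origin at the centre of its underside
- bowl: bystander: white tea bowl, 100 mm across, 55 mm high, standing loose on the gift box (rim 125 mm above the table). Origin at the centre of its foot
- cup: bystander: beige tea cup, 76 mm across, 60 mm high, standing loose beyond the right half of the switch box. Origin at the centre of its foot
- marker: bystander: black felt marker, 130 mm long, 12 mm thick, lying loose to the right of the switch box. Origin at the middle of its underside, x along it

How it is judged:
On the way, in this order (a step that is already met when the one before it is completed fails the run):
1. the leftmost key is tapped by the fingers, alone (more than 0.3 N) (contact force between key_1 and the fingers above 0.3 N and contact force between each of key_2, key_3, key_4 and the fingers below 0.1 N).
2. the second key is tapped by the fingers, alone (more than 0.3 N) (contact force between key_2 and the fingers above 0.3 N and contact force between each of key_1, key_3, key_4 and the fingers below 0.1 N).
3. the third key is tapped by the fingers, alone (more than 0.3 N) (contact force between key_3 and the fingers above 0.3 N and contact force between each of key_1, key_2, key_4 and the fingers below 0.1 N).
4. the rightmost key is tapped by the fingers, alone (more than 0.3 N) (contact force between key_4 and the fingers above 0.3 N and contact force between each of key_1, key_2, key_3 and the fingers below 0.1 N).
5. the latched key is pressed in past its release point (its top less than 48.2 mm above the table) (z of any of key_1, key_2, key_3, key_4 in the frame of panel below 0.0482 m).
At the end, for the whole second after the job is handed in: all four key tops stand within 1.5 mm of their full height (56 mm above the table), and the gift box, bowl, cup and marker are within 15 mm of where they stood (z of each of key_1, key_2, key_3, key_4 in the frame of panel above 0.0545 m and distance of each of gift_box, bowl, cup, marker from where it was at the start of the episode below 0.015 m); the robot touches nothing.
It fails at once if a key that stood up at the start is pushed in more than 6.5 mm of its 10 mm (distance of any of key_1, key_2, key_3, key_4 from where it was at the start of the episode above 0.0065 m).
It fails at once if the gift box, bowl, cup or marker is moved or lifted by more than 15 mm (distance of any of gift_box, bowl, cup, marker from where it was at the start of the episode above 0.015 m).
It also fails if it takes over 46 s, if anything falls off the work surface, if the arm or the gripper's body presses on something with over 40 N, if the wrist force passes 120 N, or if a joint passes its speed limit or range.

## Working session

There is one attempt and no reset: what is moved stays moved. The work goes in short steps, Python scripts to look and compute and a tool call to move; the robot and the scene stay as the last step left them, time stands still between calls to the robot, and variables do not carry over. Pictures are saved under pics/ and viewed, about 8 in all and at most 12, crops included, and the job is handed in when it is done.

Besides the shell and the picture viewer there is one more tool, called after ">>>" as a command line: name --argument value ..., lists and objects as JSON in quotes. play_rows: Moves the arm, as the interface text tells. Its arguments: {"type":"object","properties":{"steps":{"type":"array","items":{"type":"object","properties":{"claw":{"type":"number"},"dp":{"type":"array","items":{"type":"number"}},"angular":{"type":"array","items":{"type":"number"}}}}},"force":{"type":"number"}},"required":["steps"]}

```bash
mkdir -p pics; python3 - <<'E'
from workcell import env
import cv2,numpy as np
s=env.get_state();print({k:np.round(v,4).tolist() for k,v in s.items()})
for n in("top","scene"):
    p,d=env.read_camera(n);cv2.imwrite(f"pics/{n}0.png",p[:,:,::-1]);np.save(f"pics/{n}0.npy",d)
    c=env.calibration(n);print(n,{k:np.round(v,4).tolist() for k,v in c.items()})
E
```

```text
{'clock': 0.0, 'joint_pos': [1.1274, 0.314, 0.045, 1.3036, -0.0, 1.4313], 'qvel': [0.0009, -0.0006, 0.0007, 0.0003, -0.0002, -0.0006], 'tau': [0.0, -48.0628, 29.8533, 0.0196, -0.0001, 0.0], 'tcp_pos': [0.1718, 0.5482, 0.2384], 'orientation': [-0.0003, 0.1513, 0.9885, -0.0009], 'wrist_force': [0.1669, 0.4839, 0.521], 'ft_torque': [-0.0042, -0.0067, 0.0324], 'finger_gap': 0.0854}
top {'fx': 446.0981, 'fy': 446.0981, 'cx': 282.4886, 'cy': 213.5262, 'world_from_camera': [[0.0012, -0.9877, 0.1562, 0.461], [-0.9994, -0.0067, -0.0346, -0.0264], [0.0352, -0.156, -0.9871, 0.9803], [0.0, 0.0, 0.0, 1.0]]}
scene {'fx': 387.6391, 'fy': 387.6391, 'cx': 278.3307, 'cy': 206.058, 'world_from_camera': [[-0.2929, 0.5909, -0.7517, 1.1669], [0.9561, 0.1903, -0.2229, 0.1101], [0.0114, -0.784, -0.6207, 0.5295], [0.0, 0.0, 0.0, 1.0]]}
```

View pics/top0.png

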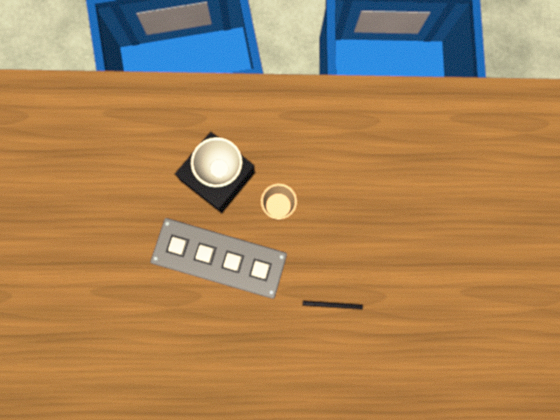

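View pics/scene0.png

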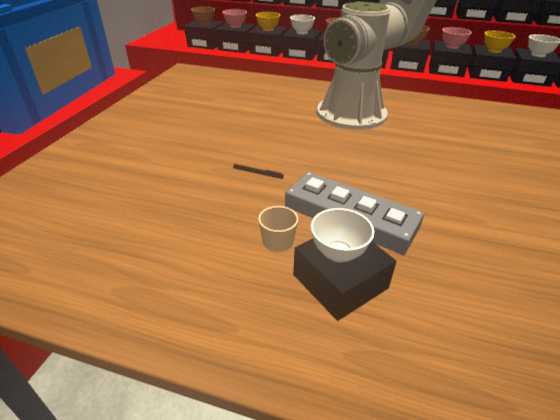

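The top view shows the four white keys at about (177,245), (205,254), (232,262) and (260,270). The bowl on its box is at (216,163), the cup at (279,202) and the marker at (332,304). Next I measure the positions and key heights.

```bash
cat > h.py <<'E'
from workcell import env
import cv2,numpy as np
def keys(n,guess,p,d):
    c=env.calibration(n);T=c["world_from_camera"];out=[]
    v,u=np.mgrid[:420,:560]
    P=np.stack([(u-c["cx"])/c["fx"]*d,(v-c["cy"])/c["fy"]*d,d],-1)@T[:3,:3].T+T[:3,3]
    k,lab=cv2.connectedComponents((p.min(2)>165).astype(np.uint8),connectivity=4)
    for g in guess:
        m=lab==lab[g[1],g[0]]
        e=cv2.erode(m.astype(np.uint8),np.ones((5,5)))>0
        z=np.median(P[e][:,2])
        # centroid ray to the plane z=.055
        r=T[:3,:3]@[(u[m].mean()-c["cx"])/c["fx"],(v[m].mean()-c["cy"])/c["fy"],1]
        t=(.055-T[2,3])/r[2]
        out.append([*(T[:3,3]+t*r)[:2],z,m.sum(),P[e][:,2].std()])
    return np.array(out),P
E
python3 - <<'E'
from h import *
for n,g in(("top",[(177,245),(205,254),(232,262),(260,270)]),("scene",[(396,215),(367,204),(340,194),(315,184)])):
    o,P=keys(n,g,cv2.imread(f"pics/{n}0.png")[:,:,::-1],np.load(f"pics/{n}0.npy"));print(n);print(o.round(4))
    if n=="top":
        b=np.polyfit([.09,.03,-.03,-.09],o[:,:2],1);print("axis/centre",b,"yaw",np.arctan2(-b[0,0],b[0,1]))
        for q in[(165,240),(216,225),(218,205),(240,240)]:print(q,P[q[1],q[0]].round(4))
    else:
        i=cv2.imread("pics/scene0.png")[165:255,275:435];cv2.imwrite("pics/c1.png",cv2.resize(i,None,fx=5,fy=5,interpolation=cv2.INTER_CUBIC))
E
```

```text
top
[[ 5.397e-01  1.597e-01  5.050e-02  1.960e+02  1.700e-03]
 [ 5.236e-01  1.031e-01  5.610e-02  2.030e+02  1.600e-03]
 [ 5.071e-01  4.550e-02  5.610e-02  2.040e+02  9.800e-02]
 [ 4.906e-01 -1.230e-02  5.600e-02  2.090e+02  1.500e-03]]
axis/centre [[0.27294436 0.95602683]
 [0.51524242 0.07399979]] yaw -0.2781002761685513
(165, 240) [0.5518 0.1867 0.0412]
(216, 225) [ 0.5898  0.0861 -0.0022]
(218, 205) [0.6214 0.0745 0.0728]
(240, 240) [0.5525 0.03   0.0421]
scene
[[ 5.456e-01  1.628e-01  5.180e-02  1.490e+02  9.000e-04]
 [ 5.225e-01  1.054e-01  5.640e-02  1.360e+02  7.000e-04]
 [ 5.059e-01  4.760e-02  5.630e-02  1.270e+02  1.000e-03]
 [ 4.892e-01 -1.010e-02  5.670e-02  1.180e+02  8.930e-02]]
```

View pics/c1.png

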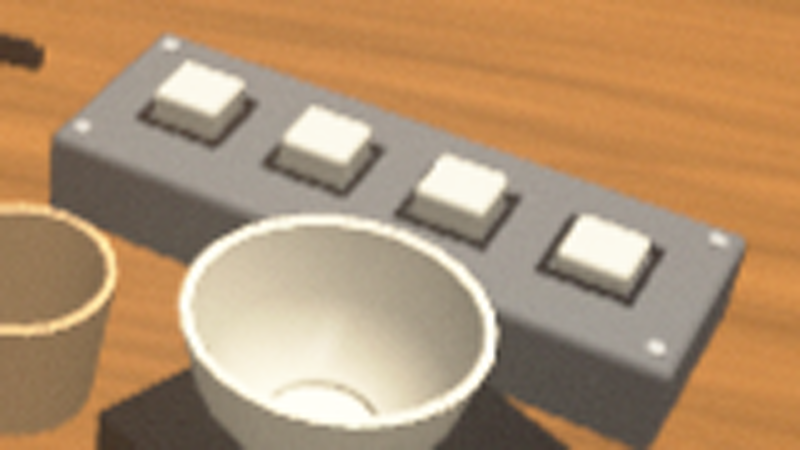

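Key 1, the leftmost, is the latched one: its top is at about 51 mm and the others are at 56 mm, in both depth maps and in the crop. I'll shut the fingers and move over it.

>>> play_rows --steps '[{"claw":255,"dp":[-0.0291,-0.0162,0],"angular":[0,0,0]},{"claw":255,"dp":[-0.0291,-0.0162,0],"angular":[0,0,0]},{"claw":255,"dp":[-0.0291,-0.0162,0],"angular":[0,0,0]},{"claw":255,"dp":[-0.0291,-0.0162,0],"angular":[0,0,0]},{"claw":255,"dp":[-0.0291,-0.0162,0],"angular":[0,0,0]},{"claw":255,"dp":[-0.0291,-0.0162,0],"angular":[0,0,0]},{"claw":255,"dp":[-0.0291,-0.0162,0],"angular":[0,0,0]},{"claw":255,"dp":[-0.0291,-0.0162,0],"angular":[0,0,0]}]'

```text
clock: 0.77
tcp_pos: [0.356, 0.3539, 0.239]
orientation: [-0.0, 0.151, 0.989, -0.0]
wrist_force: [0.6, 0.4, 0.9]
finger_gap: -0.0
```

>>> play_rows --steps '[{"claw":255,"dp":[-0.0291,-0.0162,0.01],"angular":[0,0,0]},{"claw":255,"dp":[-0.0291,-0.0162,0.01],"angular":[0,0,0]},{"claw":255,"dp":[-0.0291,-0.0162,0.01],"angular":[0,0,0]},{"claw":255,"dp":[-0.0291,-0.0162,0.01],"angular":[0,0,0]},{"claw":255,"dp":[-0.0291,-0.0162,0.01],"angular":[0,0,0]},{"claw":255,"dp":[-0.0291,-0.0162,0.01],"angular":[0,0,0]},{"claw":255,"dp":[-0.0291,-0.0162,0.01],"angular":[0,0,0]},{"claw":255,"dp":[-0.0291,-0.0162,0.01],"angular":[0,0,-1.5]}]'

```text
clock: 1.43
tcp_pos: [0.5394, 0.1606, 0.1584]
orientation: [-0.0, 0.138, 0.99, -0.0]
wrist_force: [-0.5, 0.4, -0.7]
finger_gap: 0.0001
```

>>> play_rows --steps '[{"claw":255,"dp":[0,0,0.01],"angular":[0,0,0]},{"claw":255,"dp":[0,0,0.01],"angular":[0,0,0]},{"claw":255,"dp":[0,0,0.01],"angular":[0,0,0]},{"claw":255,"dp":[0,0,0.01],"angular":[0,0,0]},{"claw":255,"dp":[0,0,0.01],"angular":[0,0,0]},{"claw":255,"dp":[0,0,0],"angular":[0,0,0]},{"claw":255,"dp":[0,0,0],"angular":[0,0,0]},{"claw":255,"dp":[0,0,0],"angular":[0,0,0]}]'

```text
clock: 2.1
tcp_pos: [0.5387, 0.1627, 0.1097]
orientation: [0.0, 0.138, 0.99, 0.0]
wrist_force: [0.9, -0.1, -0.1]
finger_gap: -0.0002
```

```bash
python3 - <<'E'
from h import *
s=env.get_state();print(s["tcp_pos"],s["wrist_force"])
a,d=env.read_camera("top");b,d2=env.read_camera("scene")
f=lambda i:cv2.resize(i[:,:,::-1],None,fx=3,fy=3,interpolation=cv2.INTER_CUBIC)
cv2.imwrite("pics/c2.png",np.hstack([f(a[190:310,140:270]),f(b[130:250,310:440])]))
E
```

```text
[0.53868586 0.16272603 0.10971295] [ 0.86459638 -0.06950184 -0.12068281]
```

View pics/c2.png

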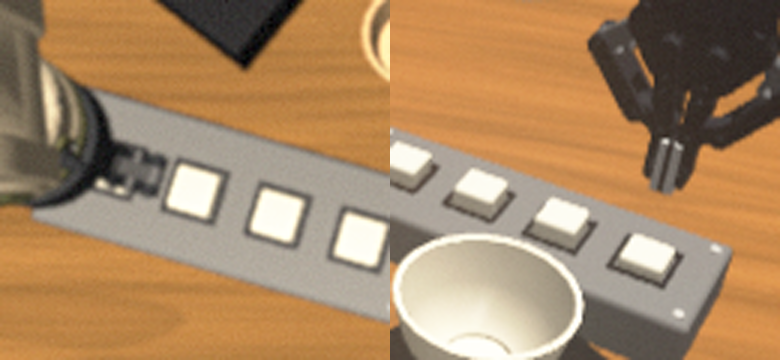

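The scene crop shows the shut fingertips at about full-frame pixel (402,193), where the model predicts (401,192), so the tip offset holds. I'll lower towards key 1.

>>> play_rows --steps '[{"claw":255,"dp":[0,-0.002,0.01],"angular":[0,0,0]},{"claw":255,"dp":[0,0,0.01],"angular":[0,0,0]},{"claw":255,"dp":[0,0,0.01],"angular":[0,0,0]},{"claw":255,"dp":[0,0,0.01],"angular":[0,0,0]},{"claw":255,"dp":[0,0,0.005],"angular":[0,0,0]},{"claw":255,"dp":[0,0,0.002],"angular":[0,0,0]},{"claw":255,"dp":[0,0,0],"angular":[0,0,0]},{"claw":255,"dp":[0,0,0],"angular":[0,0,0]}]'

```text
clock: 2.87
tcp_pos: [0.5383, 0.1602, 0.0622]
orientation: [-0.0, 0.138, 0.99, 0.0]
wrist_force: [0.6, -0.5, 0.5]
finger_gap: -0.0002
```

>>> play_rows --steps '[{"claw":255,"dp":[0,0,0.0005],"angular":[0,0,0]},{"claw":255,"dp":[0,0,0.0005],"angular":[0,0,0]},{"claw":255,"dp":[0,0,0.0005],"angular":[0,0,0]},{"claw":255,"dp":[0,0,0.0005],"angular":[0,0,0]},{"claw":255,"dp":[0,0,0],"angular":[0,0,0]},{"claw":255,"dp":[0,0,0],"angular":[0,0,0]},{"claw":255,"dp":[0,0,0],"angular":[0,0,0]},{"claw":255,"dp":[0,0,0],"angular":[0,0,0]}]'

```text
clock: 3.53
tcp_pos: [0.5382, 0.1602, 0.0603]
orientation: [0.0, 0.138, 0.99, 0.0]
wrist_force: [0.1, -0.1, 0.0]
finger_gap: 0.0
```

Expected contact is at TCP z of about 0.059. I'll creep.

>>> play_rows --steps '[{"claw":255,"dp":[0,0,0.0005],"angular":[0,0,0]},{"claw":255,"dp":[0,0,0.0005],"angular":[0,0,0]},{"claw":255,"dp":[0,0,0.0005],"angular":[0,0,0]},{"claw":255,"dp":[0,0,0],"angular":[0,0,0]},{"claw":255,"dp":[0,0,0],"angular":[0,0,0]},{"claw":255,"dp":[0,0,0],"angular":[0,0,0]},{"claw":255,"dp":[0,0,0],"angular":[0,0,0]},{"claw":255,"dp":[0,0,0],"angular":[0,0,0]}]'

```text
clock: 4.2
tcp_pos: [0.5383, 0.1602, 0.059]
orientation: [0.0, 0.138, 0.99, 0.0]
wrist_force: [-2.1, -0.4, 3.6]
finger_gap: 0.0002
```

Key 1 was touched at 3.6 N, below the 4 N yield. Next are keys 2, 3 and 4: lift 20 mm, move 60 mm, lower to about 0.7 mm above the key, then press about 2 mm.

>>> play_rows --steps '[{"claw":255,"dp":[0,0,-0.01],"angular":[0,0,0]},{"claw":255,"dp":[0,0,-0.01],"angular":[0,0,0]},{"claw":255,"dp":[0,-0.02,0],"angular":[0,0,0]},{"claw":255,"dp":[0,-0.02,0],"angular":[0,0,0]},{"claw":255,"dp":[0,-0.02,0],"angular":[0,0,0]},{"claw":255,"dp":[0,0,0],"angular":[0,0,0]},{"claw":255,"dp":[0,0,0.005],"angular":[0,0,0]},{"claw":255,"dp":[0,0,0.005],"angular":[0,0,0]}]'

```text
clock: 4.87
tcp_pos: [0.5228, 0.1027, 0.0694]
orientation: [0.001, 0.139, 0.99, 0.0]
wrist_force: [-0.2, 0.5, 0.6]
finger_gap: -0.0001
```

>>> play_rows --steps '[{"claw":255,"dp":[0,0,0.002],"angular":[0,0,0]},{"claw":255,"dp":[0,0,0.002],"angular":[0,0,0]},{"claw":255,"dp":[0,0,0.001],"angular":[0,0,0]},{"claw":255,"dp":[0,0,0.001],"angular":[0,0,0]},{"claw":255,"dp":[0,0,0.0005],"angular":[0,0,0]},{"claw":255,"dp":[0,0,0],"angular":[0,0,0]},{"claw":255,"dp":[0,0,0],"angular":[0,0,0]},{"claw":255,"dp":[0,0,0],"angular":[0,0,0]}]'

```text
clock: 5.53
tcp_pos: [0.522, 0.1027, 0.0625]
orientation: [0.0, 0.138, 0.99, 0.0]
wrist_force: [-0.5, 1.6, 2.0]
finger_gap: -0.0002
```

>>> play_rows --steps '[{"claw":255,"dp":[0,0,-0.01],"angular":[0,0,0]},{"claw":255,"dp":[0,0,-0.006],"angular":[0,0,0]},{"claw":255,"dp":[0,-0.02,0],"angular":[0,0,0]},{"claw":255,"dp":[0,-0.02,0],"angular":[0,0,0]},{"claw":255,"dp":[0,-0.02,0],"angular":[0,0,0]},{"claw":255,"dp":[0,0,0],"angular":[0,0,0]},{"claw":255,"dp":[0,0,0.005],"angular":[0,0,0]},{"claw":255,"dp":[0,0,0.005],"angular":[0,0,0]}]'

```text
clock: 6.2
tcp_pos: [0.5062, 0.0448, 0.0688]
orientation: [0.001, 0.139, 0.99, 0.0]
wrist_force: [-0.7, -0.4, -0.7]
finger_gap: 0.0001
```

>>> play_rows --steps '[{"claw":255,"dp":[0,0,0.002],"angular":[0,0,0]},{"claw":255,"dp":[0,0,0.002],"angular":[0,0,0]},{"claw":255,"dp":[0,0,0.001],"angular":[0,0,0]},{"claw":255,"dp":[0,0,0.001],"angular":[0,0,0]},{"claw":255,"dp":[0,0,0.0005],"angular":[0,0,0]},{"claw":255,"dp":[0,0,0],"angular":[0,0,0]},{"claw":255,"dp":[0,0,0],"angular":[0,0,0]},{"claw":255,"dp":[0,0,0],"angular":[0,0,0]}]'

```text
clock: 6.87
tcp_pos: [0.5054, 0.0449, 0.062]
orientation: [0.0, 0.138, 0.99, 0.0]
wrist_force: [-0.5, 1.2, 2.5]
finger_gap: -0.0001
```

>>> play_rows --steps '[{"claw":255,"dp":[0,0,-0.01],"angular":[0,0,0]},{"claw":255,"dp":[0,0,-0.006],"angular":[0,0,0]},{"claw":255,"dp":[0,-0.02,0],"angular":[0,0,0]},{"claw":255,"dp":[0,-0.02,0],"angular":[0,0,0]},{"claw":255,"dp":[0,-0.02,0],"angular":[0,0,0]},{"claw":255,"dp":[0,0,0],"angular":[0,0,0]},{"claw":255,"dp":[0,0,0.005],"angular":[0,0,0]},{"claw":255,"dp":[0,0,0.005],"angular":[0,0,0]}]'

```text
clock: 7.53
tcp_pos: [0.4897, -0.013, 0.0682]
orientation: [0.001, 0.139, 0.99, 0.0]
wrist_force: [0.3, 0.4, -0.3]
finger_gap: 0.0004
```

>>> play_rows --steps '[{"claw":255,"dp":[0,0,0.002],"angular":[0,0,0]},{"claw":255,"dp":[0,0,0.002],"angular":[0,0,0]},{"claw":255,"dp":[0,0,0.001],"angular":[0,0,0]},{"claw":255,"dp":[0,0,0.001],"angular":[0,0,0]},{"claw":255,"dp":[0,0,0],"angular":[0,0,0]},{"claw":255,"dp":[0,0,0],"angular":[0,0,0]},{"claw":255,"dp":[0,0,0],"angular":[0,0,0]},{"claw":255,"dp":[0,0,0],"angular":[0,0,0]}]'

```text
clock: 8.2
tcp_pos: [0.489, -0.0127, 0.0619]
orientation: [0.0, 0.138, 0.99, 0.0]
wrist_force: [-1.5, 1.2, 1.0]
finger_gap: 0.0
```

The key 4 reading (1.0 N) is lower than expected. I'll press 1 mm more to confirm contact.

>>> play_rows --steps '[{"claw":255,"dp":[0,0,0.0005],"angular":[0,0,0]},{"claw":255,"dp":[0,0,0.0005],"angular":[0,0,0]},{"claw":255,"dp":[0,0,0],"angular":[0,0,0]},{"claw":255,"dp":[0,0,0],"angular":[0,0,0]},{"claw":255,"dp":[0,0,0],"angular":[0,0,0]},{"claw":255,"dp":[0,0,0],"angular":[0,0,0]},{"claw":255,"dp":[0,0,0],"angular":[0,0,0]},{"claw":255,"dp":[0,0,0],"angular":[0,0,0]}]'

```text
clock: 8.87
tcp_pos: [0.4891, -0.0129, 0.0609]
orientation: [0.0, 0.138, 0.99, 0.0]
wrist_force: [0.3, 2.7, 2.5]
finger_gap: -0.0
```

Contact on key 4 is confirmed at 2.5 N. Back to key 1 for the full press.

>>> play_rows --steps '[{"claw":255,"dp":[0,0,-0.01],"angular":[0,0,0]},{"claw":255,"dp":[0,0,-0.01],"angular":[0,0,0]},{"claw":255,"dp":[0,0.036,0],"angular":[0,0,0]},{"claw":255,"dp":[0,0.036,0],"angular":[0,0,0]},{"claw":255,"dp":[0,0.036,0],"angular":[0,0,0]},{"claw":255,"dp":[0,0.036,0],"angular":[0,0,0]},{"claw":255,"dp":[0,0.036,0],"angular":[0,0,0]},{"claw":255,"dp":[0,0,0],"angular":[0,0,0]}]'

```text
clock: 9.53
tcp_pos: [0.5405, 0.1652, 0.0821]
orientation: [0.002, 0.136, 0.991, 0.001]
wrist_force: [-0.7, -1.2, 1.0]
finger_gap: -0.0001
```

>>> play_rows --steps '[{"claw":255,"dp":[0,0,0.005],"angular":[0,0,0]},{"claw":255,"dp":[0,0,0.005],"angular":[0,0,0]},{"claw":255,"dp":[0,0,0.005],"angular":[0,0,0]},{"claw":255,"dp":[0,0,0.005],"angular":[0,0,0]},{"claw":255,"dp":[0,0,0],"angular":[0,0,0]},{"claw":255,"dp":[0,0,0],"angular":[0,0,0]},{"claw":255,"dp":[0,0,0],"angular":[0,0,0]},{"claw":255,"dp":[0,0,0],"angular":[0,0,0]}]'

```text
clock: 10.2
tcp_pos: [0.5384, 0.1598, 0.061]
orientation: [0.0, 0.139, 0.99, 0.0]
wrist_force: [0.4, -0.1, -0.2]
finger_gap: -0.0
```

>>> play_rows --steps '[{"claw":255,"dp":[0,0,0.001],"angular":[0,0,0]},{"claw":255,"dp":[0,0,0.001],"angular":[0,0,0]},{"claw":255,"dp":[0,0,0.001],"angular":[0,0,0]},{"claw":255,"dp":[0,0,0.001],"angular":[0,0,0]},{"claw":255,"dp":[0,0,0],"angular":[0,0,0]},{"claw":255,"dp":[0,0,0],"angular":[0,0,0]},{"claw":255,"dp":[0,0,0],"angular":[0,0,0]},{"claw":255,"dp":[0,0,0],"angular":[0,0,0]}]'

```text
clock: 10.87
tcp_pos: [0.5385, 0.1601, 0.0575]
orientation: [0.0, 0.138, 0.99, -0.0]
wrist_force: [-1.3, -0.8, 5.9]
finger_gap: -0.0002
```

There is no force at TCP 0.061, so key 1 was still latched; it is now at 5.9 N. I'll push through.

>>> play_rows --steps '[{"claw":255,"dp":[0,0,0.001],"angular":[0,0,0]},{"claw":255,"dp":[0,0,0.001],"angular":[0,0,0]},{"claw":255,"dp":[0,0,0.001],"angular":[0,0,0]},{"claw":255,"dp":[0,0,0.0005],"angular":[0,0,0]},{"claw":255,"dp":[0,0,0],"angular":[0,0,0]},{"claw":255,"dp":[0,0,0],"angular":[0,0,0]},{"claw":255,"dp":[0,0,0],"angular":[0,0,0]},{"claw":255,"dp":[0,0,0],"angular":[0,0,0]}]'

```text
clock: 11.53
tcp_pos: [0.5385, 0.1602, 0.0543]
orientation: [0.001, 0.138, 0.99, -0.0]
wrist_force: [-2.0, -0.5, 7.5]
finger_gap: 0.0003
```

Key 1's top is now at about 46.3 mm, past the release point. I'll lift and move clear.

>>> play_rows --steps '[{"claw":255,"dp":[0,0,-0.005],"angular":[0,0,0]},{"claw":255,"dp":[0,0,-0.01],"angular":[0,0,0]},{"claw":255,"dp":[0,0,-0.02],"angular":[0,0,0]},{"claw":255,"dp":[0,0,-0.03],"angular":[0,0,0]},{"claw":255,"dp":[0,0,-0.03],"angular":[0,0,0]},{"claw":255,"dp":[0.02,0.03,0],"angular":[0,0,0]},{"claw":255,"dp":[0.02,0.03,0],"angular":[0,0,0]},{"claw":255,"dp":[0.02,0.03,0],"angular":[0,0,0]}]'

```text
clock: 12.2
tcp_pos: [0.5054, 0.264, 0.1497]
orientation: [0.001, 0.139, 0.99, 0.001]
wrist_force: [0.5, 0.4, -1.1]
finger_gap: 0.0001
```

>>> play_rows --steps '[{"claw":255,"dp":[0.02,0.03,0],"angular":[0,0,0]},{"claw":255,"dp":[0.02,0.03,0],"angular":[0,0,0]},{"claw":255,"dp":[0.02,0.03,0],"angular":[0,0,0]},{"claw":255,"dp":[0,0,0],"angular":[0,0,0]},{"claw":255,"dp":[0,0,0],"angular":[0,0,0]},{"claw":255,"dp":[0,0,0],"angular":[0,0,0]},{"claw":255,"dp":[0,0,0],"angular":[0,0,0]},{"claw":255,"dp":[0,0,0],"angular":[0,0,0]}]'

```text
clock: 12.87
tcp_pos: [0.4727, 0.3649, 0.1484]
orientation: [-0.0, 0.139, 0.99, -0.0]
wrist_force: [-0.4, -0.5, 0.4]
finger_gap: 0.0001
```

```bash
python3 - <<'E'
from h import *
for n,g in(("top",[(177,245),(205,254),(232,262),(260,270)]),("scene",[(396,215),(367,204),(340,194),(315,184)])):
    p,d=env.read_camera(n);o,P=keys(n,g,p,d);print(n);print(o.round(4))
    cv2.imwrite(f"pics/{n}9.png",p[:,:,::-1])
    q=cv2.imread(f"pics/{n}0.png")[:,:,::-1];df=np.abs(p.astype(int)-q).max(2)>50
    print([(k,int(df[a:b,c:e].sum())) for k,(a,b,c,e) in {"top":{"box+bowl":(125,215,172,258),"cup":(180,225,255,302),"marker":(295,315,298,368)},"scene":{"box+bowl":(235,312,292,395),"cup":(205,252,256,300),"marker":(160,180,230,286)}}[n].items()])
E
```

```text
top
[[ 5.400e-01  1.609e-01  5.550e-02  2.030e+02  1.600e-03]
 [ 5.236e-01  1.031e-01  5.600e-02  2.030e+02  9.850e-02]
 [ 5.070e-01  4.540e-02  5.540e-02  2.050e+02  1.600e-03]
 [ 4.905e-01 -1.220e-02  5.590e-02  2.060e+02  9.640e-02]]
[('box+bowl', 0), ('cup', 0), ('marker', 0)]
scene
[[ 5.393e-01  1.630e-01  5.630e-02  1.530e+02  7.000e-04]
 [ 5.225e-01  1.054e-01  5.630e-02  1.360e+02  9.000e-04]
 [ 5.057e-01  4.750e-02  5.670e-02  1.260e+02  8.230e-02]
 [ 4.892e-01 -9.900e-03  5.620e-02  1.170e+02  8.000e-04]]
[('box+bowl', 0), ('cup', 0), ('marker', 0)]
```

View pics/scene9.png

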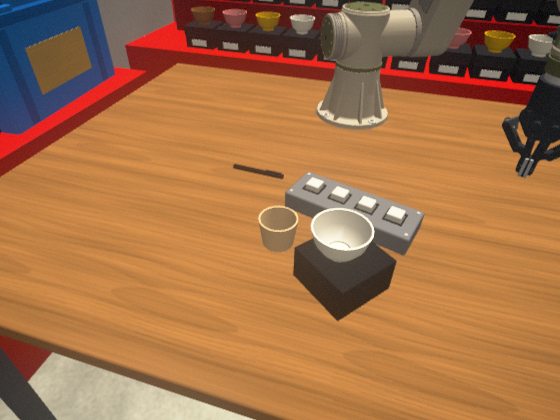

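All four keys stand at full height, with key 1 at (396,215). The bystanders have not moved and the gripper is clear at (525,165).

```bash
python3 -c "
from workcell import env
print(env.hand_in())"
```

```text
the job is handed in; nothing more can be done
None
```

I tapped the four keys from left to right, then pressed the latched leftmost key (key 1) fully in and let go. All four keys now stand at full height. I handed the job in at about 13 s of robot time; no verdict was reported.

- **Taps:** the vertical wrist force was about 3.6, 2.0, 2.5 and 2.5 N for keys 1 to 4. The raised keys went in about 1.5 to 3 mm. Key 4 first read only 1.0 N, so I pressed it 1 mm further to confirm contact.
- **Release:** key 1 was still latched when I came back to it. I pressed it to a top height of about 46.3 mm at 7.5 N, past its release point, and it sprang up.
- **Last checks:** both cameras put all four key tops between 55.4 and 56.7 mm. The image areas around the gift box, bowl, cup and marker show no change from the start, and the arm is clear of everything. The wrist force readings carry about 0.5 to 1 N of noise. Nothing else disagreed.

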